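Show the glued paddle to the inspection camera

ROBOT

A 7-joint arm with a two-finger parallel gripper is mounted at the origin on the work surface. World frame = base frame: x ahead of the robot, y to its left, z up, the work surface at z = 0. Lengths are in m, angles in degrees, forces in N, time in s.
With the tool pointing down it reaches from about 0.425 to 0.875 m from the base axis. Payload 4.7 kg.
Tool frame: the origin (TCP) lies at the very end of the fingers, on their centre line; the grasp point (between the pads) lies 19 mm behind it; z points along the fingers, y is the line along which they close (so a half turn about z gives the same grasp; the last joint's range is limited). The gripper opens to 87 mm and grips with 3 to 60 N. Pads are 19 mm wide; open, the fingers measure 117 mm over their backs; the gripper's body (75 mm by 190 mm) begins 51 mm behind the grasp point.
Start: joints at [77.584, 18.392, -4.016, 83.108, 1.295, 78.541, -3.26], TCP at [0.149, -0.633, 0.223] pointing down, gripper open.
Joint ranges: [-163.93, 163.93], [-17.29, 119.83], [-79.2, 71.16], [3.27, 140.29], [-89.18, 269.18], [5.43, 117.66], [-154.24, 154.24]. Speed limits (degrees/s): [147.25, 147.25, 180, 180, 180, 180, 180].

INTERFACE

Orientations are given as [roll, pitch, yaw] about the fixed x, y, z axes, in that order (R = Rz(yaw) Ry(pitch) Rx(roll)).
In Python, from cell import get_obs, cams, ticket, finder gives the robot as it stands.
- The arm moves only by the shell command python3 -m creep 'ROWS' [FORCE]. ROWS is text: rows parted by semicolons, each of 5 numbers parted by spaces: the shift along the world's x, y, z in m, then the turn about the world's z in degrees, then the finger opening in m, from 0 to 0.087. A call has 1 to 8 rows; each row shifts and turns the commanded pose from where the row before left it; what a row does not reach is not made up. A row lasts 1/8 s, in which the tool goes at most 62.5 mm and 10.7 degrees, less where a joint would pass 70% of its speed; a pose out of reach is approached as far as the arm can. A call with a gripper value outside its range is refused whole. The fingers move at their own pace and stop on an object; FORCE is the grip in N (left out, the last holds). Time passes only in rows, so rows that do not move let the fingers close. It gives the time, the measured TCP pose, the force, the opening and the grip force at its end, in the units of the state.
- get_obs(): the state, without advancing time (a new reading comes with each control period).
- cams.read_camera(name): name is "side" or "top" or "wrist"; returns the picture (420x560x3 uint8, red, green, blue); there is no depth.
- cams.calibration(name): a dict with "fx", "fy", "cx", "cy" (pixels), "extrinsics" (4x4, takes a point from world to camera coordinates). Camera axes: x right, y down, z forward; pixel columns grow to the right and rows downward; lengths in m; the calibration is good to about 2 mm. A picture is of the moment at which its call begins: read the wrist's pose just before it. calibration takes no time and is no camera call; for the wrist camera it gives the pose at the moment of the call.
- ticket.sign_off(): hands the job in; it is judged then, once.
Trained networks look in the newest picture that a camera, given by its name, has taken for a name from the list of things; names that differ only in an ending like _2 or _b are one class to them, and where a whole thing is asked for, a point or a joint stands for the part that bears it (a point fixed in the world has none). Each returns a list of dicts, best first, with "p" (0 to 1); they miss things now and then, are a little off and sometimes report something else, mostly with a low value. They report only what shows in the picture. A call takes as long as a camera call.
- finder.masks_of(name, camera): "mask" (420x560 bool, what is visible of it) and "xy" ([column, row] in pixels, amid what is visible of it).
- finder.tip_of(name, camera): "xy" ([column, row] in pixels: a listed point, or the origin of a listed thing).
The state is a dict: "time_s": time; "qpos": joint angles; "joint_velocities": joint speeds; "effort": joint torques, N m; "tool_pos": TCP position; "tool_rot": TCP orientation; "force": force on the tool from outside, world axes, zero at the start; "wrist_torque": the same for the moment, N m; "grip_width": finger opening in m; "grasp_force": force on a finger pad.
Only numpy, scipy, OpenCV 4.12 (cv2) and the standard library are available. Lean on these libraries where they do the work, as an engineer would, in place of code of your own. Each camera call takes 0.05 s, during which the arm holds its last target. There are 200 camera calls.

TASK

The glue on the toy paddle has set: lift the steel weight off it by its knob and stand it upright on the square rubber pad, and let go of it. Then pick the paddle up by its handle and hold it in the air over the small tilted inspection camera, drilled underside towards the lens, with the middle of the disc straight in front of the lens at 15 cm from it and the disc square to the camera's line of sight. Finish while still holding it there, touching nothing but the gripper; drop neither piece, and leave the camera's setting and the mug, jar and hammer alone.

Things in the scene. Friction and masses are not known exactly. Their poses are not given: they have to be found in the camera images.
- paddle: Loose pale wooden paddle, 0.12 kg, lying on the grey board: disc 120 mm across, 9 mm thick, six through holes; flat-sided handle 18 mm wide, 16 mm high. Origin: centre of the disc's underside, z up through the disc. The handle runs along -x, 60 to 158 mm from the origin, underside flush with the disc's, overhanging the board 18 mm above the bench.
- weight: Round steel weight, loose, about 0.55 kg, standing on the paddle's disc: base 64 mm across and 18 mm high, neck 24 mm across, and a cylindrical knob 28 mm across from 34 to 62 mm above its underside; 64 mm high overall. Origin: centre of its underside; z along its axis, up.
- board: Grey laminated board on the bench, fixed, 150 x 150 x 18 mm, on which the paddle lies. Origin: centre of its underside (on the bench).
- pad: Square dark rubber pad on the bench, fixed, 140 x 140 x 6 mm. Origin: centre of its underside (on the bench); x and y along its sides.
- cam_stand: Inspection camera stand, fixed on the bench: dark steel base 80 x 85 x 12 mm, two upright cheeks, a level pivot along y 62 mm above the bench. Origin: centre of the base's underside; the camera leans to its -x side, roughly towards the robot.
- cam_head (a joint): Lean of the camera on its pivot, rad: 0 looks straight up; growing values lean the line of sight over towards the stand's -x side. A stiff friction pivot that stays as it is set; set between 0.26 and 0.6.
- lens (a point): Centre of the front glass of the camera: a grey box head 46 x 56 x 50 mm with a black lens barrel 38 mm across, its front 45 mm from the pivot. Its z axis is the line of sight, out of the lens and up; its y axis lies along the pivot.
- view (a point): The point in the air 150 mm straight in front of the lens where the middle of the paddle's underside is to be; same axes as the lens: z is the line of sight, away from the camera.
- mug: White mug, 80 mm across, 90 mm high, a bystander. Origin: centre of its underside.
- jar: White plastic glue jar with lid, 68 mm across, 85 mm high, a bystander. Origin: centre of its underside.
- hammer: Hammer, 270 mm long, wooden handle and dark steel head, lying on the bench, a bystander. Origin: the middle of its underside; it lies along its x.

How it is judged:
By the outcome, as a careful person would: the job done as asked, in the order asked, and still so for the second after the job is handed in, while the arm keeps its last pose, push and grip.
It also fails if it takes over 72 s, if anything falls off the work surface, if the arm or the gripper's body presses on something with over 40 N, if the wrist force passes 120 N, or if a joint passes its speed limit or range.

## Working session

There is one attempt and no reset: what is moved stays moved. The work goes in short steps, Python scripts to look and compute and a shell command to move; the robot and the scene stay as the last step left them, time stands still between calls to the robot, and variables do not carry over. Pictures are saved under pics/ and viewed, at most 13 in all, crops included, and the job is handed in when it is done.

```bash
mkdir -p pics; ls
cat > h.py <<'E'
import numpy as np, cv2
from cell import get_obs, cams, ticket, finder
def K(c): return np.array([[c['fx'],0,c['cx']],[0,c['fy'],c['cy']],[0,0,1]])
def ray(c,xy):
    E=np.array(c['extrinsics']);R,t=E[:3,:3],E[:3,3]
    d=R.T@np.linalg.inv(K(c))@np.array([xy[0],xy[1],1.]);return -R.T@t,d/np.linalg.norm(d)
def onplane(c,xy,z):
    o,d=ray(c,xy);return o+d*(z-o[2])/d[2]
def tri(rs):
    A=np.zeros((3,3));b=np.zeros(3)
    for o,d in rs:
        P=np.eye(3)-np.outer(d,d);A+=P;b+=P@o
    p=np.linalg.solve(A,b);return p,[float(np.linalg.norm((np.eye(3)-np.outer(d,d))@(p-o))) for o,d in rs]
def proj(c,p):
    E=np.array(c['extrinsics']);q=K(c)@(E[:3,:3]@np.asarray(p)+E[:3,3]);return q[:2]/q[2]
def shot(n):
    c=cams.calibration(n);im=cams.read_camera(n);return c,im
E
python3 - <<'E'
from h import *
np.set_printoptions(precision=4,suppress=True)
ims={}
for n in ('top','side','wrist'):
    c,im=shot(n);ims[n]=im;print(n,c['fx'],ray(c,(280,210)))
    for t in ('paddle','weight','pad','board','cam_stand','lens','view','mug','jar','hammer'):
        r=finder.tip_of(t,n)[:2];print(t,[(np.round(x['xy'],1).tolist(),round(x['p'],2)) for x in r])
cv2.imwrite('pics/a.png',cv2.cvtColor(np.hstack([cv2.resize(ims['top'],(400,300)),cv2.resize(ims['side'],(400,300))]),cv2.COLOR_RGB2BGR))
cv2.imwrite('pics/top.png',ims['top'][:,:,::-1]);cv2.imwrite('pics/side.png',ims['side'][:,:,::-1])
print(get_obs())
E
```

```text
pics
top 391.13152760020154 (array([ 0.359 , -0.0988,  1.3233]), array([ 0.1954, -0.0461, -0.9796]))
paddle [([292.2, 236.4], 0.7)]
weight [([295.5, 238.4], 0.69), ([233.2, 178.6], 0.23)]
pad [([306.3, 179.0], 0.74), ([170.2, 219.0], 0.65)]
board [([291.0, 231.3], 0.89)]
cam_stand [([231.8, 187.2], 0.66), ([387.8, 260.6], 0.21)]
lens [([233.5, 178.4], 0.8)]
view [([224.3, 178.8], 0.83), ([173.3, 220.2], 0.45)]
mug [([304.7, 177.9], 0.96)]
jar [([152.8, 171.6], 0.86)]
hammer [([388.0, 262.7], 0.93)]
side 387.11313871992013 (array([0.4971, 0.6028, 1.0122]), array([ 0.0784, -0.6458, -0.7594]))
paddle [([301.9, 221.5], 0.63)]
weight [([299.9, 219.4], 0.63)]
pad [([270.7, 344.3], 0.59)]
board [([295.2, 219.7], 0.74)]
cam_stand [([234.7, 274.5], 0.74)]
lens [([234.0, 255.0], 0.72)]
view []
mug [([241.1, 206.0], 0.69)]
jar [([202.9, 363.7], 0.57)]
hammer [([328.4, 161.4], 0.87), ([239.7, 211.3], 0.64)]
wrist 300.66501031714444 (array([ 0.2155, -0.6179,  0.3848]), array([-0.2402, -0.0373, -0.97  ]))
paddle []
weight []
pad []
board []
cam_stand []
lens []
view []
mug []
jar []
hammer []
{'time_s': 1.65, 'qpos': array([77.5834, 18.3929, -4.0159, 83.1084,  1.295 , 78.54  , -3.2595]), 'joint_velocities': array([ 0.0882,  0.0094,  0.032 , -0.1595, -0.0411, -0.0038,  0.0522]), 'effort': array([  0.0002, -49.1096,  -0.4029, -31.2763,  -0.0636,   0.0337,
         0.    ]), 'tool_pos': array([ 0.1487, -0.6328,  0.2226]), 'tool_rot': array([179.9961,   0.0028,  13.2256]), 'force': array([0.2552, 0.1058, 0.4999]), 'wrist_torque': array([-0.0482,  0.0261,  0.038 ]), 'grasp_force': 0.0, 'grip_width': 0.08670917765023749}
```

View pics/top.png

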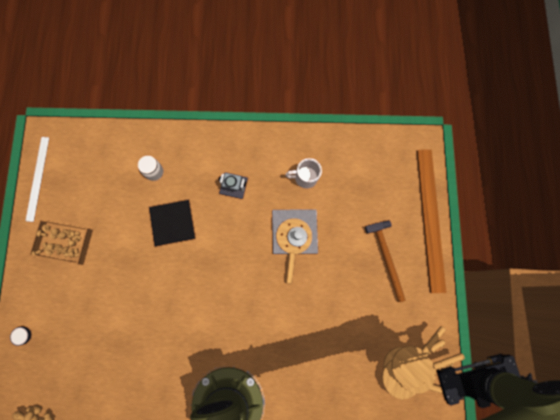

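View pics/side.png

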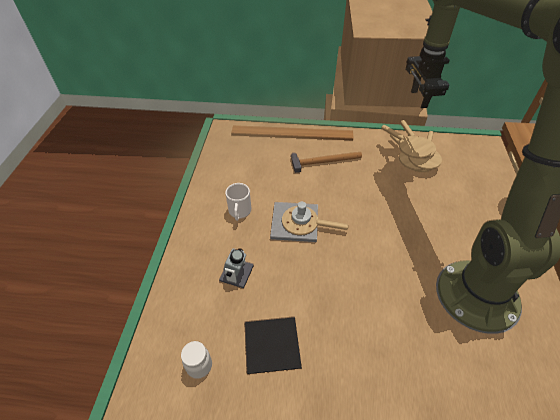

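Run:
```python
from h import *
np.set_printoptions(precision=4,suppress=True)
c={n:cams.calibration(n) for n in('top','side')}
T={'paddle':((292.2,236.4),(301.9,221.5)),'weight':((295.5,238.4),(299.9,219.4)),'board':((291,231.3),(295.2,219.7)),'stand':((231.8,187.2),(234.7,274.5)),'lens':((233.5,178.4),(234,255)),'mug':((304.7,177.9),(241.1,206)),'pad':((170.2,219),(270.7,344.3)),'jar':((152.8,171.6),(202.9,363.7)),'hammer':((388,262.7),(328.4,161.4)),'handle_end':((290,282),(346,228))}
for k,(a,b) in T.items(): print(k,*tri([ray(c['top'],a),ray(c['side'],b)]))
```

```text
paddle [ 0.526  -0.2014  0.018 ] [0.0035677543956828604, 0.003567754395683154]
weight [ 0.527  -0.2142  0.0105] [0.0030446008592745345, 0.0030446008592746134]
board [ 0.5449 -0.197   0.029 ] [0.00032825533781197767, 0.0003282553378121508]
stand [ 0.7066  0.0079 -0.0063] [0.003968850253026173, 0.003968850253025992]
lens [ 0.7073 -0.0037  0.0845] [0.001583751557557024, 0.0015837515575571623]
mug [ 0.7335 -0.2448  0.0206] [0.00010946651584267188, 0.00010946651584265669]
pad [0.5789 0.2127 0.0068] [0.004974469229917361, 0.004974469229917528]
jar [0.7444 0.2823 0.0088] [0.004707500293518655, 0.0047075002935187855]
hammer [ 0.4455 -0.5298 -0.0064] [0.002502066617058798, 0.002502066617058845]
handle_end [ 0.3781 -0.1955  0.0092] [0.0008252129216463484, 0.0008252129216463745]
```

```bash
python3 -m creep '0.04 0.045 0.01 0 0.087;0.04 0.045 0.01 0 0.087;0.04 0.045 0.01 0 0.087;0.04 0.045 0.01 0 0.087;0.04 0.045 0.01 0 0.087;0.04 0.045 0.01 0 0.087;0.04 0.045 0.01 0 0.087;0.04 0.045 0.01 0 0.087'
python3 -m creep '0.01 0.01 0 0 0.087;0 0 0 0 0.087'
cat >> h.py <<'E'
def look(names,cam='wrist',fn=None,mask=()):
    o=get_obs();c,im=shot(cam);out={}
    for t in names:
        r=finder.tip_of(t,cam);out[t]=[(np.round(x['xy'],1).tolist(),round(float(x['p']),2)) for x in r[:2]]
    if fn: cv2.imwrite('pics/'+fn,im[:,:,::-1])
    return c,im,out
E
python3 - <<'E'
from h import *
np.set_printoptions(precision=4,suppress=True)
c,im,o=look(('paddle','weight','board','lens','cam_stand','view'),fn='w1.png')
print(get_obs()['tool_pos'],get_obs()['tool_rot'],get_obs()['time_s']);
Z={'paddle':.018,'weight':.027,'board':0,'lens':.1,'cam_stand':0,'view':.24}
for k,v in o.items(): print(k,v,onplane(c,v[0][0],Z[k]) if v else '')
r=finder.masks_of('weight','wrist'); 
if r: print(r[0]['xy'],r[0]['p'],r[0]['mask'].sum())
E
```

```text
time_s: 2.65
tool_pos: [0.4697, -0.2713, 0.3033]
tool_rot: [179.9, -0.0, 13.2]
force: [0.5, -0.2, 0.2]
grip_width: 0.0869
grasp_force: 0.0
time_s: 2.9
tool_pos: [0.4789, -0.2623, 0.3024]
tool_rot: [180.0, 0.0, 13.3]
force: [-1.1, -0.5, 0.3]
grip_width: 0.0873
grasp_force: 0.0
[ 0.4778 -0.264   0.3024] [179.9996   0.0269  13.0867] 3.25
paddle [] 
weight [([261.8, 142.4], 0.95)] [ 0.5275 -0.2168  0.027 ]
board [] 
lens [] 
cam_stand [] 
view [] 
[260.8, 142.8] 0.79 1682
```

View pics/w1.png

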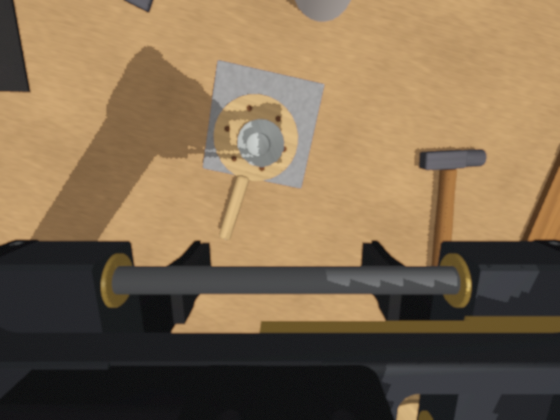

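```bash
python3 -m creep '-0.01 0.025 -0.05 0 0.087;-0.01 0.025 -0.05 0 0.087;0 0 0 0 0.087;0 0 0 0 0.087'
python3 - <<'E'
from h import *
np.set_printoptions(precision=4,suppress=True)
c,im,o=look(('paddle','weight','board'),fn='w2.png')
print(get_obs()['tool_pos'],get_obs()['tool_rot'],get_obs()['time_s']);
Z={'paddle':.018,'weight':.027,'board':0}
for k,v in o.items(): print(k,v,onplane(c,v[0][0],Z[k]) if v else '')
ct,cs=cams.calibration('top'),cams.calibration('side')
w=o['weight'][0][0]
print(tri([ray(ct,(295.5,238.4)),ray(cs,(299.9,219.4)),ray(c,w)]))
for p in ('weight','paddle','board'):
    r=finder.masks_of(p,'wrist')
    if r: print(p,r[0]['xy'],r[0]['p'],r[0]['mask'].sum()); cv2.imwrite(f'm_{p}.png',r[0]['mask'].astype(np.uint8)*255)
E
```

```text
time_s: 3.8
tool_pos: [0.4597, -0.2141, 0.2042]
tool_rot: [179.9, -0.1, 13.2]
force: [0.8, -0.5, 0.0]
grip_width: 0.0871
grasp_force: 0.0
[ 0.4601 -0.2142  0.2046] [179.8625  -0.1634  13.158 ] 4.0
paddle [] 
weight [] 
board [] Traceback (most recent call last):
  File "<stdin>", line 8, in <module>
IndexError: list index out of range
```

View pics/w2.png

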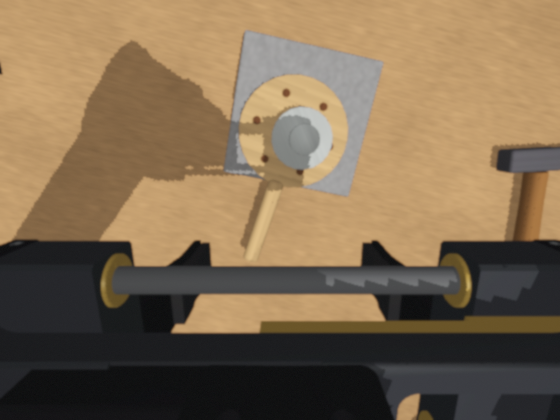

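Run:
```python
from h import *
np.set_printoptions(precision=4,suppress=True)
c,im,o=look(('weight','paddle','board'))
print(o)
P=lambda xy,z:onplane(c,xy,z)
print('knobtop',P((305,137),.091),'basering',P((301,138),.045),'disc',P((294,130),.027),'hend',P((252,258),.034),'hstart',P((272,185),.034))
for q in ([.5275,-.217,.027],[.5275,-.217,.091]): print(proj(c,q))
g=im[60:200,220:400,::-1];cv2.imwrite('pics/crop.png',cv2.resize(g,None,fx=4,fy=4,interpolation=cv2.INTER_CUBIC))
```

```text
{'weight': [([297.5, 138.3], 0.82), ([513.7, 255.4], 0.27)], 'paddle': [([300.2, 136.8], 0.67)], 'board': []}
knobtop [ 0.5293 -0.2167  0.091 ] basering [ 0.5279 -0.2158  0.045 ] disc [ 0.5344 -0.2073  0.027 ] hend [ 0.3802 -0.193   0.034 ] hstart [ 0.4711 -0.1971  0.034 ]
[301.1252 138.4747]
[304.8568 139.1436]
```

View pics/crop.png

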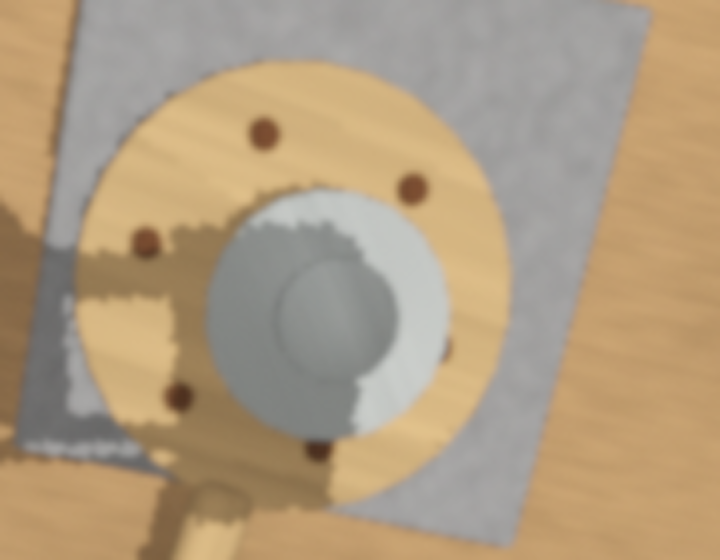

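```bash
python3 -m creep '0.034 -0.001 -0.025 0 0.087;0.033 -0.001 -0.025 0 0.087;0 0 -0.03 0 0.087;0 0 -0.03 0 0.087;0 0 -0.025 0 0.087;0 0 -0.01 0 0.087;0 0 -0.004 0 0.087;0 0 0 0 0.087'
```

```text
time_s: 5.2
tool_pos: [0.5262, -0.215, 0.0543]
tool_rot: [180.0, -0.0, 13.2]
force: [-1.0, -0.7, -0.0]
grip_width: 0.087
grasp_force: 0.0
```

```bash
python3 -m creep '0.001 -0.0015 0 0 0.06;0 0 0 0 0.035;0 0 0 0 0.026;0 0 0 0 0.02;0 0 0 0 0.02;0 0 0 0 0.02;0 0 0 0 0.02' 40
```

```text
time_s: 6.08
tool_pos: [0.5266, -0.2161, 0.0535]
tool_rot: [-180.0, 0.0, 13.2]
force: [0.8, 1.4, 0.9]
grip_width: 0.0267
grasp_force: 40.0
```

```bash
python3 -m creep '0 0 0.01 0 0.02;0 0 0.02 0 0.02;0 0 0.04 0 0.02;0 0 0.04 0 0.02;-0.005 0.04 0.02 0 0.02;-0.005 0.05 0 0 0.02;0 0.05 0 0 0.02;0 0.05 0 0 0.02'
python3 -m creep '0.005 0.05 0 0 0.02;0.01 0.05 0 0 0.02;0.01 0.05 0 0 0.02;0.01 0.03 0 0 0.02;0.005 0.01 0 0 0.02;0 0 0 0 0.02'
python3 - <<'E'
from h import *
np.set_printoptions(precision=4,suppress=True)
c,im,o=look(('pad','weight','lens','cam_stand'),fn='w3.png')
print(get_obs()['tool_pos'],get_obs()['tool_rot'],o)
for k,z in (('pad',0.006),('weight',.1),('lens',.1),('cam_stand',0)):
  if o[k]: print(k,onplane(c,o[k][0][0],z))
c,im,o=look(('pad','paddle','lens','cam_stand','view'),'top',fn='t2.png');print(o)
c2,im,o2=look(('pad','paddle','lens','cam_stand','view'),'side',fn='s2.png');print(o2)
for k in o:
  if o[k] and o2[k]: print(k,tri([ray(c,o[k][0][0]),ray(c2,o2[k][0][0])]))
for n in ('top','side'):
  for m in finder.masks_of('pad',n)[:2]: print(n,m['xy'],m['p'],m['mask'].sum(), onplane(cams.calibration(n),m['xy'],.006))
E
```

```text
time_s: 7.08
tool_pos: [0.5164, -0.0246, 0.1848]
tool_rot: [179.9, -0.1, 13.2]
force: [2.1, 0.1, -6.1]
grip_width: 0.0265
grasp_force: 40.0
time_s: 7.82
tool_pos: [0.5567, 0.1637, 0.1839]
tool_rot: [180.0, 0.0, 13.3]
force: [-0.9, -0.5, -6.9]
grip_width: 0.0268
grasp_force: 40.0
[0.5567 0.1619 0.1836] [179.9325   0.0219  13.0885] {'pad': [([251.5, 171.8], 0.79)], 'weight': [([286.6, 239.6], 0.56)], 'lens': [([533.0, 96.8], 0.9)], 'cam_stand': [([463.4, 98.6], 0.73)]}
pad [0.5751 0.2067 0.006 ]
weight [0.5381 0.1575 0.1   ]
lens [0.6947 0.0002 0.1   ]
cam_stand [0.7045 0.0001 0.    ]
{'pad': [], 'paddle': [([293.9, 239.9], 0.87), ([306.7, 177.7], 0.4)], 'lens': [([233.2, 178.1], 0.55), ([233.6, 186.9], 0.44)], 'cam_stand': [([233.4, 186.1], 0.96)], 'view': [([223.8, 181.7], 0.78)]}
{'pad': [([270.4, 346.4], 0.57)], 'paddle': [([301.6, 222.5], 0.95), ([270.0, 346.6], 0.44)], 'lens': [([236.6, 253.5], 0.85)], 'cam_stand': [], 'view': []}
paddle (array([ 0.5218, -0.2094,  0.0011]), [0.0018675892002416002, 0.0018675892002416867])
lens (array([ 0.7018, -0.0033,  0.0953]), [0.0048898654470751, 0.004889865447075156])
top [186.8, 228.1] 0.89 336 [0.5537 0.1545 0.006 ]
top [233.7, 184.3] 0.66 556 [0.7099 0.0008 0.006 ]
side [270.3, 344.2] 0.56 2711 [0.5751 0.2133 0.006 ]
```

View pics/w3.png

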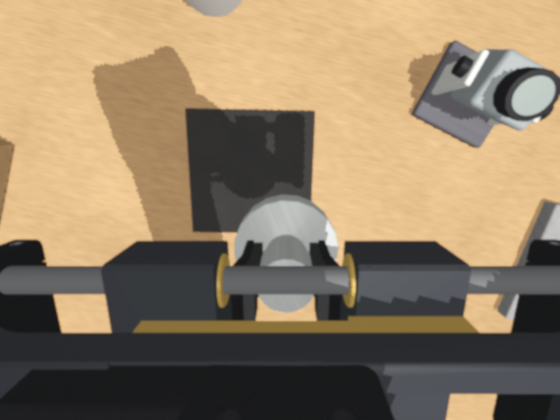

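```bash
python3 -m creep '0.01 0.025 -0.02 0 0.02;0.01 0.022 -0.04 0 0.02;0 0 -0.04 0 0.02;0 0 -0.03 0 0.02;0 0 -0.014 0 0.02;0 0 0 0 0.02'
python3 -m creep '0 0 -0.003 0 0.02;0 0 -0.001 0 0.02'
```

```text
time_s: 9.52
tool_pos: [0.5763, 0.2105, 0.039]
tool_rot: [-180.0, 0.1, 13.2]
force: [-0.0, -0.3, -6.7]
grip_width: 0.0266
grasp_force: 40.0
time_s: 9.78
tool_pos: [0.5776, 0.211, 0.0368]
tool_rot: [180.0, -0.1, 13.2]
force: [0.1, 0.0, -6.4]
grip_width: 0.0266
grasp_force: 40.0
```

```bash
python3 -m creep '0 0 -0.002 0 0.02;0 0 0 0 0.02'; python3 -m creep '0 0 -0.001 0 0.02;0 0 0 0 0.02'; python3 -m creep '0 0 -0.001 0 0.02;0 0 0 0 0.02'
```

```text
time_s: 10.02
tool_pos: [0.5767, 0.2106, 0.0338]
tool_rot: [180.0, -0.0, 13.2]
force: [1.2, -0.7, -6.2]
grip_width: 0.0267
grasp_force: 40.0
time_s: 10.28
tool_pos: [0.5768, 0.2107, 0.0326]
tool_rot: [180.0, -0.0, 13.2]
force: [0.2, 0.3, -5.7]
grip_width: 0.0268
grasp_force: 40.0
time_s: 10.52
tool_pos: [0.5768, 0.2107, 0.0326]
tool_rot: [180.0, -0.0, 13.2]
force: [-3.6, -1.7, 3.7]
grip_width: 0.0265
grasp_force: 40.0
```

```bash
python3 -m creep '0 0 0 0 0.035;0 0 0 0 0.055;0 0 0 0 0.087;0 0 0 0 0.087;0 0 0.03 0 0.087;0 0 0.05 0 0.087;-0.02 -0.02 0.05 0 0.087;-0.02 -0.03 0.03 0 0.087'
python3 - <<'E'
from h import *
np.set_printoptions(precision=4,suppress=True)
c,im,o=look(('weight','pad','lens','cam_stand','view'),fn='w4.png')
print(get_obs()['tool_pos'],o)
for k,z in (('pad',0.006),('weight',.006),('lens',.1),('cam_stand',0)):
  if o[k]: print(k,onplane(c,o[k][0][0],z))
E
```

```text
time_s: 11.52
tool_pos: [0.537, 0.162, 0.1942]
tool_rot: [-180.0, -0.2, 13.4]
force: [0.6, -1.7, -0.2]
grip_width: 0.0858
grasp_force: 0.0
[0.5363 0.1613 0.1906] {'weight': [([250.6, 148.1], 0.71)], 'pad': [], 'lens': [([531.9, 74.4], 0.86)], 'cam_stand': [([462.0, 81.1], 0.77)], 'view': []}
weight [0.5806 0.2129 0.006 ]
lens [ 0.6937 -0.0006  0.1   ]
cam_stand [ 0.7049  0.0021 -0.    ]
```

```bash
cat > obs.py <<'E'
import sys,json
from h import *
f='obs.json'
try: L=json.load(open(f))
except Exception: L=[]
n=sys.argv[1];cam=sys.argv[2]
c,im,o=look(('lens','cam_stand','view'),cam,fn=f'o{n}.png');print(get_obs()['tool_pos'],o)
L.append([n,{k:(np.array(v).tolist()) for k,v in c.items()},o]);json.dump(L,open(f,'w'))
E
python3 -m creep '0.02 -0.02 0.03 0 0.087;0.02 -0.03 0.03 0 0.087;0.02 -0.03 0.03 0 0.087;0.01 0 0 0 0.087;0 0 0 0 0.087'; python3 obs.py a wrist
python3 -m creep '0 -0.04 0 0 0.087;0 -0.04 0 0 0.087;0 -0.02 0 0 0.087;0 0 0 0 0.087'; python3 obs.py b wrist
python3 -m creep '-0.02 -0.04 0 0 0.087;-0.03 -0.03 0 0 0.087;-0.02 0 -0.02 0 0.087;0 0 0 0 0.087'; python3 obs.py c wrist
python3 obs.py d top;python3 obs.py e side;python3 obs.py f top;python3 obs.py g side
```

```text
time_s: 12.45
tool_pos: [0.6064, 0.0822, 0.2794]
tool_rot: [-179.9, 0.2, 13.3]
force: [-0.8, 0.7, 0.3]
grip_width: 0.0869
grasp_force: 0.0
[0.60555977 0.08230061 0.28044201] {'lens': [([377.3, 138.0], 0.55)], 'cam_stand': [([353.9, 130.3], 0.87)], 'view': []}
time_s: 13.15
tool_pos: [0.6064, -0.0203, 0.2813]
tool_rot: [-180.0, 0.0, 13.1]
force: [0.2, 0.7, -0.3]
grip_width: 0.0869
grasp_force: 0.0
[ 0.60657568 -0.01664121  0.28174855] {'lens': [([280.5, 113.4], 0.68), ([286.7, 113.6], 0.5)], 'cam_stand': [([282.5, 112.0], 0.88)], 'view': []}
time_s: 13.85
tool_pos: [0.5352, -0.0882, 0.2607]
tool_rot: [-180.0, 0.1, 13.3]
force: [0.7, -0.0, 0.7]
grip_width: 0.0869
grasp_force: 0.0
[ 0.53796922 -0.08807208  0.26247639] {'lens': [([229.0, 19.2], 0.84)], 'cam_stand': [], 'view': []}
[ 0.53734677 -0.08878374  0.2618539 ] {'lens': [([231.0, 180.9], 0.59)], 'cam_stand': [([233.8, 186.2], 0.57)], 'view': [([223.3, 183.5], 0.41)]}
[ 0.53684863 -0.08921916  0.26159553] {'lens': [([236.0, 255.6], 0.77)], 'cam_stand': [([233.6, 275.2], 0.82)], 'view': []}
[ 0.53667473 -0.08929979  0.26158175] {'lens': [([232.0, 179.7], 0.58)], 'cam_stand': [([233.7, 186.8], 0.54)], 'view': [([224.7, 180.8], 0.42)]}
[ 0.53665256 -0.08933954  0.26160591] {'lens': [([240.2, 255.8], 0.6)], 'cam_stand': [([234.9, 274.2], 0.7)], 'view': []}
```

Run:
```python
import cv2,numpy as np
a=cv2.imread('pics/oa.png')[70:190,310:430];b=cv2.imread('pics/ob.png')[50:170,220:340]
cv2.imwrite('pics/ab.png',np.hstack([cv2.resize(x,(396,396),interpolation=cv2.INTER_CUBIC) for x in(a,b)]))
```

```text
(no output)
```

View pics/ab.png

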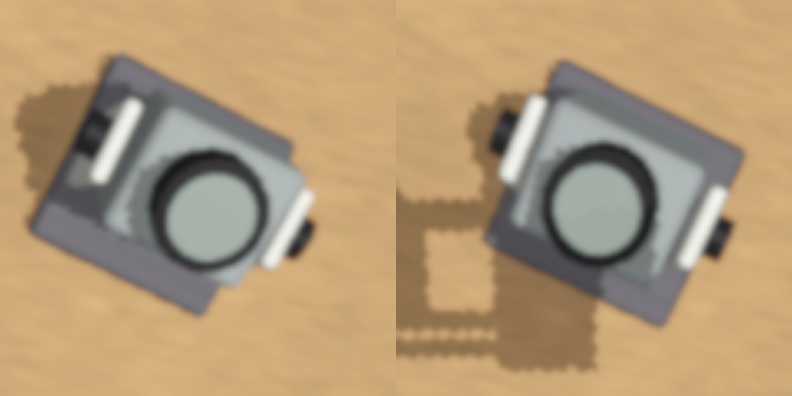

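```bash
cat > fit.py <<'E'
from h import *
import json
from scipy.optimize import least_squares
np.set_printoptions(precision=4,suppress=True)
L={x[0]:x for x in json.load(open('obs.json'))}
C=[(.04,.0425),(.04,-.0425),(-.04,-.0425),(-.04,.0425)]
cor={'a':[(346.4,87.3),(398.5,114.2),(371.5,164.8),(320,140.3)],'b':[(270.3,68.8),(325.2,96.4),(300.6,148.5),(247.9,122.7)]}
lens={'a':(374.5,135.8),'b':(280.9,113.9)}
def geo(p):
    x,y,w,a=p[:4];R=np.array([[np.cos(w),-np.sin(w),0],[np.sin(w),np.cos(w),0],[0,0,1]]);o=np.array([x,y,0])
    d=R@[-np.sin(a),0,np.cos(a)];pv=o+[0,0,.062];return R,o,d,pv+.045*d,pv+.195*d
def res(p,full=True):
    R,o,d,l,v=geo(p);r=[]
    for k in 'ab':
        c=L[k][1];s=p[4:6] if k=='a' else p[6:8]
        sh=lambda q:np.asarray(q)+[s[0],s[1],0]
        for q,m in zip(C,cor[k]): r+=list((proj(c,sh(o+R@[*q,.012]))-m)/1)
        r+=list((proj(c,sh(l))-lens[k])/.5)
    for k in 'cdefg':
        c,ob=L[k][1:]
        for nm,q,s in (('lens',l,3),('cam_stand',o,3),('view',v,3)):
            if ob[nm]: r+=list(np.tanh((proj(c,q)-ob[nm][0][0])/s/3)*3)
    r+=list(np.array(p[4:])/.0015)
    return np.array(r)
if __name__=='__main__':
    s=least_squares(res,[.706,.003,-.3,.4,0,0,0,0]);p=s.x;print('p',p,'yaw',np.degrees(p[2]),'lean',np.degrees(p[3]),s.cost)
    print(np.round(s.fun,1));R,o,d,l,v=geo(p);print('lens',l,'view',v,'d',d)
    print('sd',np.sqrt(np.diag(np.linalg.inv(s.jac.T@s.jac)))[:4])
    print(tri([ray(L[k][1],lens[k]) for k in 'ab']),'corners@.012',[ [onplane(L[k][1],m,.012)[:2] for m in cor[k]] for k in 'ab'])
E
python3 fit.py
```

```text
p [ 0.7046  0.0016 -0.2062  0.2677  0.0005  0.0001  0.0001  0.0001] yaw -11.813366127296783 lean 15.336298298146868 26.6763971746422
[-0.6 -2.5  2.6 -0.7  0.6  2.4 -1.5  0.6 -0.5  0.4 -1.  -2.2  1.8 -0.7
  0.6  2.2 -2.4  1.4  0.4 -0.1 -0.5 -1.  -0.2  0.2 -0.1  0.  -0.  -0.8
  0.4 -0.7  1.  -1.  -0.5  0.5 -0.  -0.2 -0.5  0.  -1.  -0.8  0.6 -0.7
  0.3  0.   0.1  0.1]
lens [0.693  0.004  0.1054] view [0.6541 0.0121 0.2501] d [-0.2589  0.0541  0.9644]
sd [0.0011 0.001  0.0079 0.0123]
(array([0.6932, 0.0043, 0.107 ]), [0.00034410446534554896, 0.00034410446534562133]) corners@.012 [[array([0.7502, 0.0334]), array([ 0.7339, -0.045 ]), array([ 0.6602, -0.03  ]), array([0.6759, 0.0497])], [array([0.7503, 0.0333]), array([ 0.7338, -0.046 ]), array([ 0.6596, -0.0302]), array([0.6768, 0.0487])]]
```

```bash
python3 -m creep '-0.03 -0.03 0 0 0.087;-0.03 -0.03 0 0 0.087;-0.03 -0.03 0 0 0.087;-0.01 -0.01 0 0 0.087;0 0 0 0 0.087'
python3 - <<'E'
from h import *
np.set_printoptions(precision=4,suppress=True)
c,im,o=look(('paddle',),fn='w5.png');print(get_obs()['tool_pos'],get_obs()['qpos'],o)
print(o['paddle'] and onplane(c,o['paddle'][0][0],.018))
hs=cv2.cvtColor(im,cv2.COLOR_RGB2HSV)
r=finder.masks_of('paddle','wrist')
if r:
    m=r[0]['mask'].astype(np.uint8);print(r[0]['p'],m.sum());cv2.imwrite('m.png',m*255)
    ys,xs=np.nonzero(m);W=np.array([onplane(c,(x,y),.027)[:2] for x,y in zip(xs,ys)])
    mm=W.mean(0);u=np.linalg.svd(W-mm,full_matrices=False)[2][0];u*=-np.sign(u[0]);t=(W-mm)@u
    print('axis yaw of handle',np.degrees(np.arctan2(u[1],u[0])),'far edge',mm+u*t.min(),'handle end',mm+u*t.max(),'len',np.ptp(t))
    cv2.circle(im,tuple(int(v) for v in proj(c,[.534,-.2075,.027])),3,(255,0,0),-1)
    cnt=cv2.findContours(m,0,2)[0];cv2.drawContours(im,cnt,-1,(0,0,255),1)
for q,z in (((.4245,-.1972),.034),((.3769,-.193),.034)): cv2.circle(im,tuple(int(v) for v in proj(c,[*q,z])),3,(0,255,0),-1)
cv2.imwrite('pics/w5b.png',im[:,:,::-1])
E
```

```text
time_s: 15.48
tool_pos: [0.4366, -0.1896, 0.2618]
tool_rot: [180.0, -0.0, 13.1]
force: [0.7, 0.9, 0.3]
grip_width: 0.0869
grasp_force: 0.0
[ 0.4377 -0.188   0.2617] [ 51.3392  -3.1113 -29.8142 102.4096  -1.6102  80.2632 -54.8283] {'paddle': [([316.1, 120.9], 0.65)]}
[ 0.5293 -0.2091  0.018 ]
0.89 8220
axis yaw of handle 173.9901381826236 far edge [ 0.5895 -0.2123] handle end [ 0.3727 -0.1895] len 0.21804829286051555
```

View pics/w5b.png

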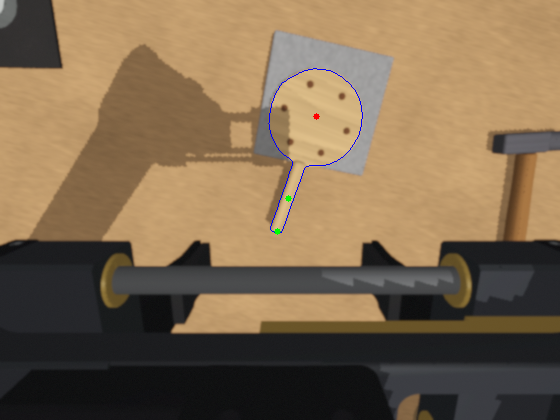

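```bash
python3 -m creep '-0.007 -0.004 -0.04 -9.5 0.087;-0.0065 -0.003 -0.05 -9.5 0.087;0 0 -0.05 0 0.07;0 0 -0.05 0 0.06;0 0 -0.03 0 0.05;0 0 -0.02 0 0.05;0 0 -0.012 0 0.05;0 0 0 0 0.05' 4
python3 -m creep '0 0 0 0 0.05'
```

```text
time_s: 16.62
tool_pos: [0.4233, -0.1953, 0.0091]
tool_rot: [-179.9, 0.1, -5.7]
force: [0.6, -0.9, 0.1]
grip_width: 0.0506
grasp_force: 0.0
time_s: 16.75
tool_pos: [0.4241, -0.1963, 0.0104]
tool_rot: [180.0, -0.1, -5.7]
force: [0.1, 0.2, 0.1]
grip_width: 0.0501
grasp_force: 0.0
```

```bash
python3 -m creep '0 0 -0.002 0 0.03;0 0 0 0 0.02;0 0 0 0 0.01;0 0 0 0 0.01;0 0 0 0 0.01' 4
python3 -m creep '0.001 0 0.008 0 0.01;0.001 0 0.008 0 0.01;0.001 0 0.008 0 0.01;0.001 0 0.007 0 0.01;0.001 0 0.007 0 0.01;0.001 0 0.007 0 0.01;0 0 0 0 0.01;0 0 0 0 0.01' 4
cat > m.py <<'E'
import sys
from h import *
np.set_printoptions(precision=4,suppress=True)
n=sys.argv[1]; P={}
print(get_obs()['tool_pos'],get_obs()['time_s'])
for k in ('side','top'):
    c,im,o=look(('paddle',),k,fn=f'{k}{n}.png');r=finder.masks_of('paddle',k);print(k,o,[(x['xy'],x['p'],x['mask'].sum()) for x in r[:2]])
c,im,o=look(('paddle',),'side');g=im[150:270,220:400,::-1]
cv2.imwrite(f'pics/c{n}.png',cv2.resize(g,None,fx=4,fy=4,interpolation=cv2.INTER_CUBIC))
E
python3 m.py 6
```

```text
time_s: 17.38
tool_pos: [0.4232, -0.1962, 0.0077]
tool_rot: [180.0, -0.0, -5.8]
force: [0.3, 1.3, 0.8]
grip_width: 0.0179
grasp_force: 4.0
time_s: 18.38
tool_pos: [0.4292, -0.1963, 0.0525]
tool_rot: [180.0, -0.0, -5.8]
force: [0.3, -0.7, -2.2]
grip_width: 0.0177
grasp_force: 4.0
[ 0.4292 -0.1963  0.0525] 18.375
side {'paddle': [([299.8, 214.4], 0.88)]} [([300.7, 216.6], 0.75, np.int64(814))]
top {'paddle': [([292.3, 234.0], 0.64)]} [([292.5, 231.3], 0.88, np.int64(615))]
```

View pics/c6.png

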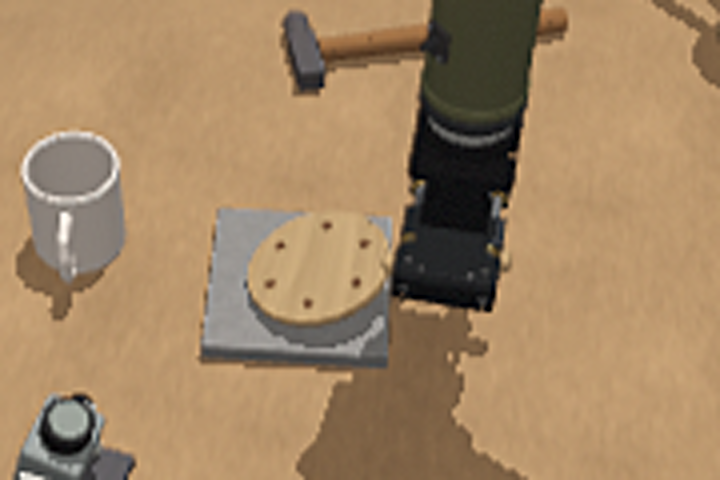

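```bash
cat > tilt.py <<'E'
from h import *
from scipy.optimize import minimize
# paddle model: R columns, underside centre; outline points of disc (both faces) + handle
t=np.linspace(0,2*np.pi,72)[:-1]
DISC=np.vstack([np.c_[.06*np.cos(t),.06*np.sin(t),0*t+z] for z in(0,.009)])
def rot(yaw,a):  # x axis of paddle heads yaw and dips by a (disc lower than handle)
    x=np.array([np.cos(yaw)*np.cos(a),np.sin(yaw)*np.cos(a),-np.sin(a)]);y=np.array([-np.sin(yaw),np.cos(yaw),0]);return np.c_[x,y,np.cross(x,y)]
def sil(c,T,R):
    q=np.array([proj(c,T+R@p) for p in DISC]);m=np.zeros((420,560),np.uint8)
    cv2.fillConvexPoly(m,cv2.convexHull((q*16).astype(np.int32)),1,shift=4);return m>0
def fit(views,grip,yaw,a0=.2):
    # views: (calib,mask); unknown D, dip, image-wide calib shift (2mm)
    def f(p):
        D,a=p[0]*.01,p[1];R=rot(yaw+p[2],a);T=grip+R@np.array([D,0,-.008]);s=0
        for i,(c,m) in enumerate(views):
            S=sil(c,T+np.array([0,0,0]),R);s+=1-(S&m).sum()/(S|m).sum()
        return s+.02*(p[0]-11)**2
    best=min((minimize(f,[11,a,0],method='Nelder-Mead',options=dict(initial_simplex=[[11,a,0],[11.3,a,0],[11,a+.08,0],[11,a,.05]])) for a in (.0,.15,.3,.45)),key=lambda r:r.fun)
    return best,f
E
cat > m2.py <<'E'
import sys
from tilt import *
o=get_obs();tp=np.array(o['tool_pos']);yaw=np.radians(o['tool_rot'][2]);grip=tp+[0,0,.019]
print(tp,o['tool_rot'],o['time_s'],o['force'])
V=[]
for k in sys.argv[1:]:
    c,im=shot(k);r=finder.masks_of('paddle',k)
    if not r: print('none',k);continue
    m=r[0]['mask']; print(k,r[0]['p'],m.sum()); V.append((c,m))
    # disc only: opening removes the handle
for vs in ([V] if len(V)<2 else [[V[0]],[V[1]],V]):
    vs=[(c,cv2.morphologyEx(m.astype(np.uint8),cv2.MORPH_OPEN,cv2.getStructuringElement(2,(9,9)))>0) for c,m in vs]
    b,f=fit(vs,grip,yaw);print('D %.1f mm dip %.1f dyaw %.1f'%(b.x[0]*10,np.degrees(b.x[1]),np.degrees(b.x[2])),round(b.fun,3),[round(f([b.x[0],a,b.x[2]]),3) for a in np.radians([0,5,10,15,20,25])])
E
python3 m2.py side top
```

```text
[ 0.42907993 -0.19627259  0.05245654] [-1.79998641e+02  1.43196165e-02 -5.77496717e+00] 18.775 [ 0.836933   -0.14092382  0.48360115]
side 0.95 804
top 0.76 617
D 112.3 mm dip 19.3 dyaw -3.7 0.047 [np.float64(0.533), np.float64(0.439), np.float64(0.324), np.float64(0.187), np.float64(0.062), np.float64(0.211)]
D 116.0 mm dip 20.8 dyaw -1.9 0.402 [np.float64(0.507), np.float64(0.488), np.float64(0.47), np.float64(0.435), np.float64(0.405), np.float64(0.468)]
D 114.3 mm dip 19.8 dyaw -2.5 0.469 [np.float64(1.016), np.float64(0.914), np.float64(0.779), np.float64(0.617), np.float64(0.475), np.float64(0.698)]
```

```bash
python3 -m creep '0 0 0 0 0.01;0 0 0 0 0.01;0 0 0 0 0.01;0 0 0 0 0.01' 55
python3 -m creep '0 0 0.01 0 0.01;0 0 0.03 0 0.01;0 0 0.04 0 0.01;0.03 0 0.05 0 0.01;0.03 0 0.05 0 0.01;0.03 0.01 0.04 0 0.01;0.02 0.01 0 0 0.01;0 0 0 0 0.01'; python3 m2.py side top
cp m2.py m3.py
```

```text
time_s: 19.48
tool_pos: [0.4291, -0.1963, 0.0526]
tool_rot: [180.0, 0.0, -5.8]
force: [0.9, -0.3, -1.1]
grip_width: 0.0174
grasp_force: 55.0
time_s: 20.48
tool_pos: [0.5401, -0.1746, 0.2731]
tool_rot: [-179.9, -0.0, -5.6]
force: [-0.7, 0.7, -2.5]
grip_width: 0.0173
grasp_force: 55.0
[ 0.54005995 -0.17463408  0.27309036] [-1.79933303e+02 -2.02855967e-02 -5.59342340e+00] 20.475 [-0.67580621  0.68801552 -2.46530037]
side 0.72 952
top 0.55 80
D 111.6 mm dip 18.1 dyaw -1.0 0.097 [np.float64(0.575), np.float64(0.471), np.float64(0.346), np.float64(0.185), np.float64(0.161), np.float64(0.362)]
D 110.0 mm dip 0.0 dyaw 0.0 1.0 [np.float64(1.0), np.float64(1.0), np.float64(1.0), np.float64(1.0), np.float64(1.0), np.float64(1.0)]
D 111.6 mm dip 18.1 dyaw -1.0 1.097 [np.float64(1.575), np.float64(1.471), np.float64(1.346), np.float64(1.185), np.float64(1.161), np.float64(1.362)]
```

```bash
python3 -m creep '0.02 0.01 0.005 8 0.01;0.02 0.01 0.005 10 0.01;0.02 0.01 0.005 10 0.01;0.02 0.01 0.005 10 0.01;0.02 0.01 0 10 0.01;0.02 0.01 0 10 0.01;0.02 0.01 0 10 0.01;0.02 0.01 0 10 0.01'
python3 -m creep '0.01 0.01 0 10 0.01;0.01 0.01 0 10 0.01;0.01 0.01 0 10 0.01;0.01 0.01 0 10 0.01;0 0.01 0 10 0.01;0 0.01 0 10 0.01;0 0.01 0 10 0.01;0 0 0 10 0.01'
python3 -m creep '0 0 0 9 0.01;0 0 0 7 0.01;0 0 0 0 0.01;0 0 0 0 0.01'
python3 - <<'E'
from tilt import *
o=get_obs();print(o['tool_pos'],o['tool_rot'],o['qpos'],o['time_s'])
c,im=shot('wrist');r=finder.masks_of('paddle','wrist');print([(x['p'],x['mask'].sum()) for x in r])
if r: cv2.drawContours(im,cv2.findContours(r[0]['mask'].astype(np.uint8),0,2)[0],-1,(255,0,0),1);np.save('wm.npy',r[0]['mask'])
c2,im2=shot('side');cv2.imwrite('pics/both.png',np.hstack([cv2.resize(x,(400,300),interpolation=cv2.INTER_AREA) for x in(im,im2)])[:,:,::-1])
E
python3 m2.py wrist; python3 m2.py side
```

```text
time_s: 21.68
tool_pos: [0.699, -0.0974, 0.2922]
tool_rot: [-180.0, 0.1, 72.5]
force: [0.2, 0.4, -1.7]
grip_width: 0.0177
grasp_force: 55.0
time_s: 22.68
tool_pos: [0.7386, -0.0261, 0.2923]
tool_rot: [-179.9, -0.0, 152.6]
force: [0.3, -0.4, -0.2]
grip_width: 0.0176
grasp_force: 55.0
time_s: 23.18
tool_pos: [0.739, -0.027, 0.2925]
tool_rot: [-180.0, -0.0, 168.1]
force: [0.5, 0.5, -1.5]
grip_width: 0.0174
grasp_force: 55.0
[ 0.73899242 -0.02698681  0.29246347] [-1.79964874e+02 -3.88245095e-03  1.68069401e+02] [ 31.5869719   40.373547   -60.92683508  59.2232971   34.79499399
  96.8775182   60.51877823] 23.175
[(0.78, np.int64(38229))]
[ 0.73911365 -0.02644771  0.29264416] [-1.79983201e+02  1.24431149e-02  1.68162787e+02] 23.325 [ 0.75575817  0.44295057 -1.13184572]
wrist 0.75 38166
D 109.8 mm dip 17.1 dyaw 0.6 0.108 [np.float64(0.248), np.float64(0.213), np.float64(0.175), np.float64(0.128), np.float64(0.138), np.float64(0.214)]
[ 0.73914186 -0.02629529  0.29264105] [-1.79993284e+02  8.04496453e-03  1.68192783e+02] 23.425 [-0.90366748  0.10729357 -0.83073698]
side 0.93 1657
D 107.7 mm dip 20.7 dyaw 3.6 0.104 [np.float64(0.488), np.float64(0.405), np.float64(0.313), np.float64(0.216), np.float64(0.109), np.float64(0.167)]
```

View pics/both.png

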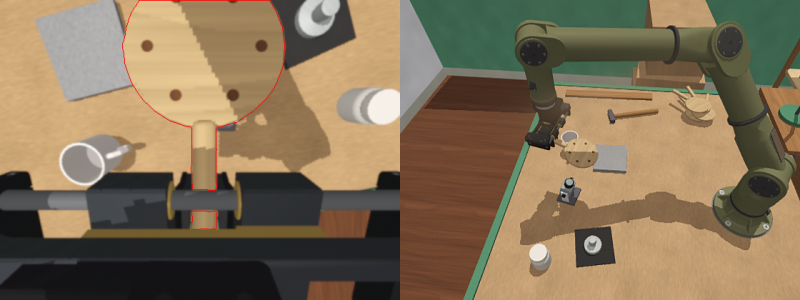

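```bash
cat > m4.py <<'E'
from tilt import *
from scipy.optimize import least_squares
import sys
o=get_obs();tp=np.array(o['tool_pos']);yaw=np.radians(o['tool_rot'][2]);grip=tp+[0,0,.019]
V=[]
for k in ('wrist','side'):
    c,im=shot(k);r=finder.masks_of('paddle',k);m=r[0]['mask'].astype(np.uint8)
    sz=81 if k=='wrist' else 13
    m=cv2.copyMakeBorder(m,100,0,0,0,cv2.BORDER_REPLICATE) if k=='wrist' else m
    m=cv2.morphologyEx(m,cv2.MORPH_OPEN,cv2.getStructuringElement(2,(sz,sz)))
    if k=='wrist': m=m[100:]
    P=max(cv2.findContours(m,0,1)[0],key=len)[:,0].astype(float)
    R=rot(yaw,.28);q=np.array([proj(c,grip+R@[.11,0,-.008]),proj(c,grip)]);u=(q[1]-q[0])/np.linalg.norm(q[1]-q[0])
    keep=(P[:,1]>3)&(((P-P.mean(0))@u)/np.linalg.norm(P-P.mean(0),axis=1)<.85)
    V.append((k,c,P[keep]))
def model(p):
    R=rot(yaw+p[2],p[1]);r=np.array([[1,0,0],[0,np.cos(p[3]),-np.sin(p[3])],[0,np.sin(p[3]),np.cos(p[3])]]);R=R@r
    return R,grip+R@np.array([p[0],0,-.008+p[4]])
def res(p,use,pr=True):
    R,T=model(p);out=[]
    for i,(k,c,P) in enumerate(V):
        if k not in use: continue
        s=p[5+3*i:8+3*i];q=np.array([proj(c,T+s+R@x) for x in DISC]).astype(np.float32);h=cv2.convexHull(q)
        out+=[cv2.pointPolygonTest(h,(float(a),float(b)),True)-.5*(k=='x') for a,b in P]
    out=np.array(out)/(2*np.sqrt(len(out)/20))
    return np.r_[out,(p[0]-.110)/.004,p[2]/.05,p[3]/.02,p[4]/.002,np.array(p[5:])/.0015]
for use in (('wrist',),('side',),('wrist','side')):
    s=min((least_squares(res,[.11,a,0,0,0]+[0]*6,args=(use,),diff_step=1e-4,x_scale=[.01,.1,.1,.1,.01]+[.01]*6) for a in(.2,.3,.4)),key=lambda s:s.cost);p=s.x
    print(use,'D %.4f dip %.1f dyaw %.1f roll %.1f dh %.4f'%(p[0],*np.degrees(p[1:4]),p[4]),np.round(p[5:],4),'cost',round(s.cost,2),'sd dip',round(np.degrees(np.sqrt(np.linalg.inv(s.jac.T@s.jac)[1,1])),1),'centre',np.round(model(p)[1],4),'n',np.round(model(p)[0][:,2],3))
print(tp,np.degrees(yaw),o['time_s'])
E
python3 m4.py
```

```text
('wrist',) D 0.1102 dip 17.0 dyaw 0.6 roll -0.1 dh -0.0002 [ 0. -0.  0.  0.  0.  0.] cost 0.55 sd dip 0.6 centre [ 0.6382 -0.0064  0.2715] n [-0.287  0.055  0.956]
('side',) D 0.1088 dip 19.5 dyaw 1.9 roll -0.5 dh -0.0001 [-0.      0.     -0.      0.      0.0001  0.    ] cost 1.39 sd dip 2.8 centre [ 0.6408 -0.0091  0.2677] n [-0.33   0.048  0.943]
('wrist', 'side') D 0.1100 dip 17.1 dyaw 0.6 roll -0.0 dh -0.0003 [-0.0002  0.      0.0001  0.0003  0.0002 -0.    ] cost 0.97 sd dip 0.9 centre [ 0.6384 -0.0064  0.2714] n [-0.288  0.056  0.956]
[ 0.73917604 -0.02627654  0.29262503] 168.20653027339407 23.525
```

```bash
python3 -m creep '0.0055 0.006 -0.007 0 0.01;0.005 0.0065 -0.0075 0 0.01;0.005 0.0065 -0.007 0 0.01;0 0 0 0 0.01;0 0 0 0 0.01;0 0 0 0 0.01'; python3 m4.py
python3 - <<'E'
from h import *
c,im,o=look(('lens','paddle','weight','pad'),'side');print(o)
c,im2,o=look(('weight','pad'),'top');print(o)
cv2.imwrite('pics/fin.png',np.hstack([cv2.resize(im[100:400,150:450],(400,400),interpolation=2),cv2.resize(im2[100:300,100:300],(400,400),interpolation=2)])[:,:,::-1])
E
```

```text
time_s: 24.48
tool_pos: [0.7548, -0.0077, 0.2715]
tool_rot: [180.0, 0.0, 168.2]
force: [-0.2, 0.3, -0.2]
grip_width: 0.0177
grasp_force: 55.0
('wrist',) D 0.1101 dip 17.3 dyaw 0.5 roll -0.1 dh -0.0000 [ 0.0001 -0.0002 -0.0003  0.      0.      0.    ] cost 1.06 sd dip 0.6 centre [0.654  0.0125 0.2502] n [-0.291  0.057  0.955]
('side',) D 0.1076 dip 16.7 dyaw 0.4 roll 0.0 dh -0.0001 [ 0.     -0.      0.      0.0003  0.0001 -0.0003] cost 2.06 sd dip 2.8 centre [0.656  0.0123 0.2519] n [-0.281  0.057  0.958]
('wrist', 'side') D 0.1098 dip 17.1 dyaw 0.6 roll -0.1 dh -0.0003 [-0.0001  0.     -0.0003  0.0003 -0.      0.    ] cost 1.44 sd dip 0.9 centre [0.6543 0.0123 0.2502] n [-0.289  0.056  0.956]
[ 0.75476712 -0.00767311  0.27151396] 168.19022508183767 24.475
{'lens': [([237.9, 255.5], 0.68)], 'paddle': [([246.1, 226.3], 0.97)], 'weight': [([271.1, 346.0], 0.66)], 'pad': [([271.3, 344.3], 0.69)]}
{'weight': [([169.9, 222.3], 0.63)], 'pad': [([170.6, 221.9], 0.66)]}
```

View pics/fin.png

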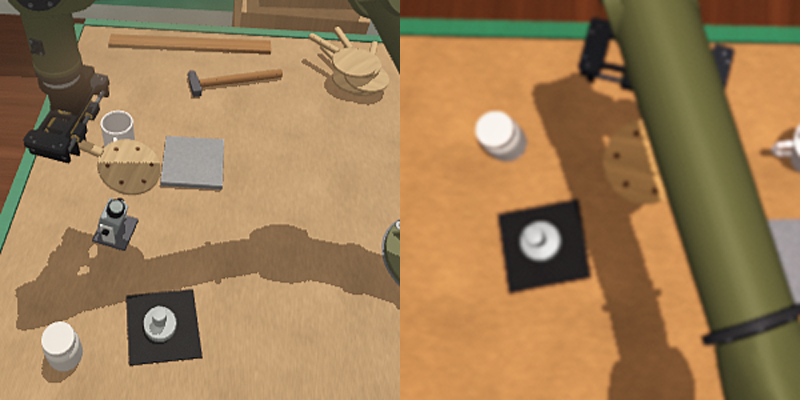

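Run:
```python
from cell import ticket
print(ticket.sign_off())
```

```text
the job is handed in; nothing more can be done
None
```

The job is handed in at about 24.5 s: the weight stands upright on the rubber pad. The paddle is held with its disc centre within about 1 mm of the target point I worked out, 15 cm in front of the lens. It is tilted about 16–17° against a camera lean I measured at about 15.5° (±1°), so squareness is good to about 1–2°.

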